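Go / no-go check of a microphone socket

TASK

Check the round socket in the sloping face of the black microphone housing with the double-ended plug gauge from the black mat: push the long, slim go end fully home until the handle's shoulder meets the face, then take it out, turn the gauge end for end and hold the short, thick no-go end squarely and centrally against the same socket mouth with a light push (something like 5 to 20 N) for about a second, to confirm that it is refused. Never force the gauge, lay it back flat on the black mat without dropping it, let go, and leave the other things on the bench where they are.

Things in the scene. Friction and masses are not known exactly. Their poses are not given: they have to be found in the camera images.
- gauge: Double-ended plug gauge, 145 mm, about 0.35 kg, lying on the mat, turned any way, axis 19 mm above the mat. Origin: middle of its square aluminium handle (90 long, 38 x 38 mm, flats to y and z). x axis: towards the steel go end, 29.5 mm diameter, 40 long (x = 45 to 85), last 6 mm tapered to 23 mm. Other end: steel no-go, 34 mm diameter, 15 long (x = -45 to -60), square edge.
- go_shoulder (a point): Point on the gauge's axis at the handle's go-end face (x = +45 mm): the shoulder that meets the housing's face when the go end is fully home. Axes as gauge.
- nogo_tip (a point): Centre of the no-go end's flat tip face (x = -60 mm on the gauge). Axes as gauge.
- housing: Black microphone housing, 52 mm thick, rigid, sloping. Origin: centre of the socket mouth, in the face, 115 mm above the bench. z axis: straight out of the socket, away from the robot and 28 degrees above level; y level; x down the slope. Face from x = -40 to 60, y = -45 to 45 mm. Socket blind, 31 mm diameter, 46 deep, no chamfer, thin bright ring round it.
- fixture: Wooden fixture fixed to the bench, carrying the housing. Origin on the bench straight below the socket mouth; x axis: the level direction the face looks to. 150 x 125 mm base (x = -105 to 45 mm), side planks 103 mm high behind the face; nothing stands in front of the face round the socket.
- mat: Black rubber mat, 220 x 220 mm, 4 mm thick, fixed to the bench. Origin at the centre of its underside.
- mic_unit: Bystander: finished black microphone stand, 110 x 85 mm, 130 mm high, loose. Origin at the centre of its underside.
- driver: Bystander: blue and black electric screwdriver lying on its side along its x axis, 220 mm long (x = -60 to +160 mm), 38 mm thick, loose. Origin under its body, on the bench.
- screw_tray: Bystander: grey open tray, 120 x 160 mm, 45 mm high, loose. Origin at the centre of its underside.
Things that resemble listed ones, but are neither listed nor needed, are in the scene too. Leave any pink or red look-alike of the gauge alone.

How it is judged:
On the way, in this order (a step that is already met when the one before it is completed fails the run):
1. the go end is fully home: the handle's shoulder within 3 mm of the face, in the socket (z of go_shoulder in the frame of housing between -0.003 and 0.003 m and x of go_shoulder in the frame of housing between -0.003 and 0.003 m and y of go_shoulder in the frame of housing between -0.003 and 0.003 m and angle between the x axis of gauge and the z axis of housing, either way round below 0.06 rad), for 0.2 s.
2. the no-go end is pressed on the same socket's mouth, within 4 mm of its centre and 5 degrees of square, with 3 to 30 N, and stays out (z of nogo_tip in the frame of housing between -0.003 and 0.004 m and x of nogo_tip in the frame of housing between -0.004 and 0.004 m and y of nogo_tip in the frame of housing between -0.004 and 0.004 m and angle between the x axis of gauge and the z axis of housing, either way round below 0.09 rad and contact force between gauge and housing between 3 and 30 N), for 0.4 s.
At the end, for the whole second after the job is handed in: The gauge lies flat on the mat on a handle flat (axis level within 4 degrees, its middle over the mat and 18 to 28 mm above the bench), at rest and released (x of gauge in the frame of mat between -0.11 and 0.11 m and y of gauge in the frame of mat between -0.11 and 0.11 m and z of gauge in the frame of mat between 0.018 and 0.028 m and angle between the x axis of gauge and the z axis of mat, either way round above 1.5 rad and linear speed of gauge below 0.02 m/s and contact force between the fingers and gauge below 0.1 N); the robot touches nothing.
It fails at once if the gauge is forced against the housing (over 45 N) (contact force between gauge and housing above 45 N).
It fails at once if the gauge is dropped: out of the fingers and touching neither housing nor mat, more than 15 mm above its lying height (contact force between the fingers and gauge below 0.05 N and contact force between gauge and anything else below 0.05 N and height (world z) of gauge above 0.038 m).
It fails at once if the finished microphone is moved by more than 20 mm (distance of mic_unit from where it was at the start of the episode above 0.02 m).
It fails at once if the screwdriver is moved by more than 20 mm (distance of driver from where it was at the start of the episode above 0.02 m).
It fails at once if the tray is moved by more than 20 mm (distance of screw_tray from where it was at the start of the episode above 0.02 m).
It also fails if it takes over 67 s, if anything falls off the work surface, if the arm or the gripper's body presses on something with over 40 N, if the wrist force passes 120 N, or if a joint passes its speed limit or range.

ROBOT

A 7-joint arm with a two-finger parallel gripper is mounted at the origin on the work surface. World frame = base frame: x ahead of the robot, y to its left, z up, the work surface at z = 0. Lengths are in m, angles in rad, forces in N, time in s.
With the tool pointing down it reaches from about 0.35 to 0.9 m from the base axis. Payload 8.1 kg.
Tool frame: the origin (TCP) lies on the front face of the gripper's body, between the roots of the fingers; the fingertips stand 73 mm ahead of it and the grasp point (between the pads) lies 54 mm ahead of it (bot.tcp_to_tips is the distance from the TCP to the fingertips, in m); z points along the fingers, y is the line along which they close (so a half turn about z gives the same grasp; the last joint's range is limited). The gripper opens to 85 mm and grips with 20 to 120 N. Pads are 22 mm wide; open, the fingers measure 114 mm over their backs; the gripper's body (76 mm by 85 mm) begins 54 mm behind the grasp point. The pads swing forward as they close: fully open they stand 13 mm farther back than shut.
Start: joints at [-1.217, 0.434, 0.025, 1.573, -0.012, 1.134, -0.075], TCP at [0.276, 0.561, 0.304] pointing down, gripper open.
Joint ranges: [-2.62, 2.62], [-0.44, 2.09], [-1.27, 1.32], [0.08, 2.57], [-1.32, 4.46], [0.12, 2], [-2.74, 2.74]. Speed limits (rad/s): [2.22, 2.22, 3.01, 3.01, 3.14, 3.14, 3.14].

INTERFACE

Orientations are given as a rotation vector (axis times angle).
In Python, from station import bot gives the robot as it stands. The module is installed in compiled form; this text tells all that it offers.
- The arm moves only by the tool apply_moves, never from a script. Its arguments are lists of equal length, an entry for each row: "linear": the shift along the tool's x, y, z in m, a list of three; "twist": the turn, a rotation vector about the tool's x, y, z in degrees, a list of three; "hand": the closure, from 0 (fully open) to 1 (shut). In form: {"linear": [[dx, dy, dz], ...], "twist": [[wx, wy, wz], ...], "hand": [hand, ...]}. A call has 1 to 12 rows; each row shifts and turns the commanded pose from where the row before left it, along the tool's axes as they then stand; what a row does not reach is not made up. A row lasts 1/8 s, in which the tool goes at most 62.5 mm and 10.7 degrees, less where a joint would pass 70% of its speed; a pose out of reach is approached as far as the arm can. A call with a gripper value outside its range is refused whole. The fingers move at their own pace and stop on an object; "grip_force" is the grip in N (left out, the last holds). Time passes only in rows, so rows that do not move let the fingers close. It gives the time, the measured TCP pose, the force, the opening and the grip force at its end, in the units of the state.
- bot.observe(): the state, without advancing time (a new reading comes with each control period).
- bot.read_camera(name): name is "scene" or "side" or "wrist"; returns the picture (384x512x3 uint8, blue, green, red); there is no depth.
- bot.camera_model(name): a dict with "mtx" (3x3 intrinsics, pixels), "dist" ([k1, k2, p1, p2, k3] as OpenCV has them; the pictures are not rectified), "R" (3x3) and "t" (3): a world point X has camera coordinates R X + t; the wrist camera has in their place "mount" (4x4, takes a point from camera to tool coordinates, whose origin is the TCP and whose axes are the flange's). Camera axes: x right, y down, z forward; pixel columns grow to the right and rows downward; lengths in m; the calibration is good to about 2 mm. A picture is of the moment at which its call begins: read the wrist's pose just before it. camera_model takes no time and is no camera call.
- bot.hand_in(): hands the job in; it is judged then, once.
The state is a dict: "time": time; "qpos": joint angles; "qd": joint speeds; "tau": joint torques, N m; "tool_pos": TCP position; "orientation": TCP orientation; "wrist_force": force on the tool from outside, world axes, zero at the start; "ft_torque": the same for the moment, N m; "finger_gap": opening from 0.0 (shut) to 1.0 (fully open); "grip_force": force on a finger pad.
Only numpy, scipy, OpenCV 4.12 (cv2) and the standard library are available. Lean on these libraries where they do the work, as an engineer would, in place of code of your own. Each camera call takes 0.05 s, during which the arm holds its last target. There are 200 camera calls.

## Working session

There is one attempt and no reset: what is moved stays moved. The work goes in short steps, Python scripts to look and compute and a tool call to move; the robot and the scene stay as the last step left them, time stands still between calls to the robot, and variables do not carry over. Pictures are saved under pics/ and viewed, at most 10 in all, crops included, and the job is handed in when it is done.

Besides the shell and the picture viewer there is one more tool, called as name(argument=value, ...), one argument or row to a line, values as JSON. apply_moves: Moves the arm, as the interface text tells. Its arguments: {"type":"object","properties":{"linear":{"type":"array"},"twist":{"type":"array"},"hand":{"type":"array"},"grip_force":{"type":"number"}},"required":["linear","twist","hand"]}

```bash
mkdir -p pics; python3 - <<'E'
from station import bot
import cv2,numpy as np
s=bot.observe();print({k:np.round(v,3) for k,v in s.items()})
ims=[bot.read_camera(n) for n in("scene","side","wrist")]
for n,i in zip(("scene","side","wrist"),ims): cv2.imwrite(f"pics/{n}0.png",i); m=bot.camera_model(n); print(n,{k:np.round(v,4).tolist() for k,v in m.items()})
cv2.imwrite("pics/a.png",cv2.resize(ims[0],(800,600),interpolation=cv2.INTER_CUBIC))
cv2.imwrite("pics/b.png",cv2.resize(ims[1],(800,600),interpolation=cv2.INTER_CUBIC))
E
```

```text
{'time': np.float64(0.0), 'qpos': array([-1.217,  0.435,  0.025,  1.574, -0.012,  1.134, -0.075]), 'qd': array([-0.   , -0.001,  0.001,  0.   ,  0.001,  0.   ,  0.   ]), 'tau': array([-0.0000e+00, -6.7047e+01,  1.0250e+00, -3.1620e+01,  1.6000e-02,
        1.3000e-02, -0.0000e+00]), 'tool_pos': array([0.276, 0.561, 0.303]), 'orientation': array([-7.11e-01, -3.06e+00,  2.00e-03]), 'wrist_force': array([ 0.178, -0.664, -0.038]), 'ft_torque': array([ 0.016, -0.055,  0.014]), 'grip_force': np.float64(0.0), 'finger_gap': np.float64(1.0)}
scene {'mtx': [[398.5183, 0.0, 254.5319], [0.0, 398.5183, 193.2737], [0.0, 0.0, 1.0]], 'dist': [-0.1261, 0.0, 0.0, 0.0, 0.0], 'R': [[0.5134, 0.8581, 0.0037], [0.5156, -0.305, -0.8007], [-0.686, 0.413, -0.599]], 't': [-0.2953, -0.1861, 1.508]}
side {'mtx': [[388.5175, 0.0, 255.5528], [0.0, 388.5175, 195.4605], [0.0, 0.0, 1.0]], 'dist': [0.0423, 0.0, 0.0, 0.0, 0.0], 'R': [[0.9979, -0.0649, 0.0009], [-0.047, -0.7311, -0.6806], [0.0449, 0.6791, -0.7326]], 't': [-0.5687, 0.1176, 1.3051]}
wrist {'mtx': [[271.4669, 0.0, 252.6288], [0.0, 271.4669, 193.4577], [0.0, 0.0, 1.0]], 'dist': [-0.0546, 0.0, 0.0, 0.0, 0.0], 'mount': [[-0.0007, -0.9504, -0.3109, 0.0792], [1.0, -0.0006, -0.0004, -0.0005], [0.0002, -0.3109, 0.9504, -0.0703], [0.0, 0.0, 0.0, 1.0]]}
```

View pics/a.png

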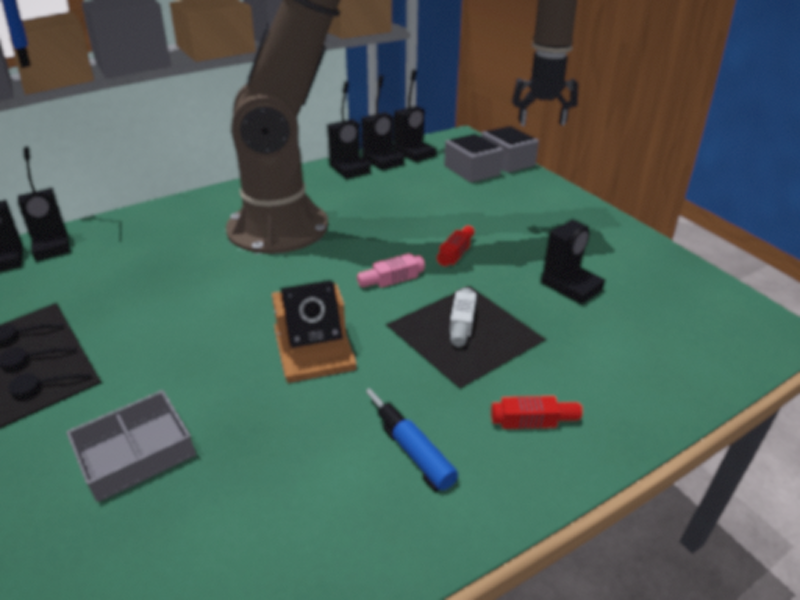

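View pics/b.png

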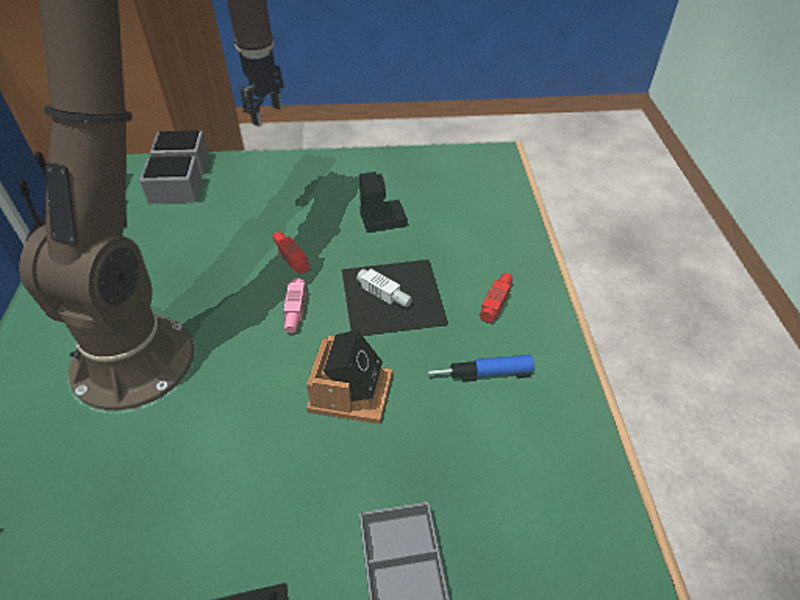

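Scene picture: there are gauge-like things at (461,317), aluminium on the black mat; (392,270), pink; (456,245), red; and (537,412), red. In the side view the aluminium one is at (383,287). Only that one is metal and on the mat, so it is the gauge. The socket ring is at scene (312,309) and side (362,360). I'll confirm in an enlarged crop.

```bash
python3 - <<'E'
import cv2,numpy as np
a=cv2.imread("pics/scene0.png");b=cv2.imread("pics/side0.png")
def t(i,x,y,w=66,h=50): return cv2.resize(i[y:y+h,x:x+w],(396,300),interpolation=cv2.INTER_CUBIC)
# scene gauge, scene housing ; side gauge, side housing  (6x)
cv2.imwrite("pics/c.png",np.vstack([np.hstack([t(a,264,178),t(a,168,176)]),np.hstack([t(b,215,160),t(b,192,208)])]))
E
```

```text
(no output)
```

View pics/c.png

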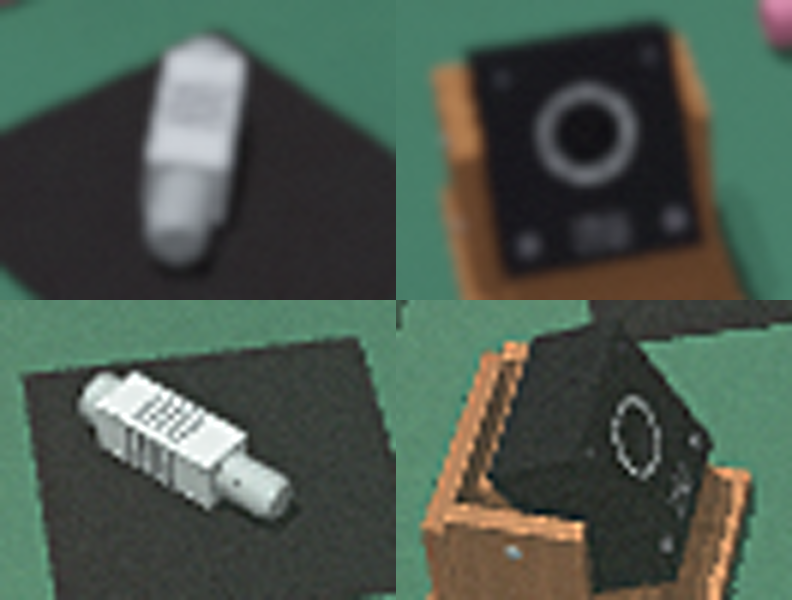

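The crop shows the bare-metal gauge on the mat, with its slim go end at lower right in the side view, so this is the right one. The socket ring is at scene px (199.7,198.2) and side px (232,231). Next I'll fit the poses.

```bash
cat > h.py <<'E'
import cv2,numpy as np
from scipy.spatial.transform import Rotation as Ro
from scipy.optimize import least_squares
def proj(m,X,T=None):
    """T: world<-tool 4x4 for wrist"""
    X=np.atleast_2d(X).astype(float)
    if 'R' in m: R,t=np.array(m['R']),np.array(m['t'])
    else:
        C=np.linalg.inv(T@np.array(m['mount']));R,t=C[:3,:3],C[:3,3]
    return cv2.projectPoints(X,cv2.Rodrigues(R)[0],t,np.array(m['mtx']),np.array(m['dist']))[0][:,0]
def tool(s):
    T=np.eye(4);T[:3,:3]=Ro.from_rotvec(s['orientation']).as_matrix();T[:3,3]=s['tool_pos'];return T
a=np.radians(28)
def hous(x,y,yaw):
    R=Ro.from_euler('z',yaw).as_matrix()@np.array([[np.sin(a),0,np.cos(a)],[0,1,0],[-np.cos(a),0,np.sin(a)]])
    return R,np.array([x,y,.115])
def gau(x,y,yaw,z=.023): return Ro.from_euler('z',yaw).as_matrix(),np.array([x,y,z])
E
python3 - <<'E'
from h import *
from station import bot
S,D=bot.camera_model("scene"),bot.camera_model("side")
hp=np.array([[0,0,0],[-.04,-.045,0],[-.04,.045,0],[.06,-.045,0],[.06,.045,0]])
def c(o,ox,oy): return (np.array(o,float)-[ox,oy])/6-.5+1/12
ps=c([(586,133),(470,50),(668,25),(510,275),(703,243)],396,0)+[168,176]
pd=c([(636,438)],396,300)+[192,208]
def f(p):
    R,t=hous(*p);X=hp@R.T+t
    return np.r_[(proj(S,X)-ps).ravel()*[1]*1,2*(proj(D,X[:1])-pd).ravel()]
r=least_squares(f,[.5,0,0]);print("housing",r.x.round(4),f(r.x).round(1))
R,t=hous(*r.x);print("side face corners in crop",((proj(D,hp@R.T+t)-[192,208]+.5)*6+[396,300]).round())
# gauge: side: go tip bottom/top edge centre (278,498), handle top corners; scene go tip
gp=np.array([[.085,0,0],[.045,-.019,.019],[.045,.019,.019],[-.045,-.019,.019],[-.045,.019,.019]])
qd=c([(278,498),(213,465),(246,434),(103,408),(137,373)],0,300)+[215,160]
qs=c([(178,245),(145,162),(232,167)],0,0)+[264,178]
def g(p):
    R,t=gau(*p);X=gp@R.T+t
    return np.r_[(proj(D,X)-qd).ravel(),(proj(S,X[:3])-qs).ravel()]
r=least_squares(g,[.55,.2,-.5]);print("gauge",r.x.round(4),g(r.x).round(1))
print("tips",bot.tcp_to_tips)
# mat corners
E
```

```text
housing [ 0.4893 -0.1202 -0.2618] [-0.1 -0.4 -0.   1.3  0.7  0.1 -0.8  0.7  0.2  0.2 -0.6 -0.4]
side face corners in crop [[635. 437.]
 [570. 459.]
 [616. 318.]
 [673. 581.]
 [712. 441.]]
gauge [ 0.5369  0.1676 -0.7146] [ 1.3  0.6 -0.   0.6  0.9 -0.3 -1.1 -0.6 -0.2 -0.5 -0.1 -0.   0.6 -0.8
 -0.8 -0.2]
tips 0.0726
```

```bash
cat >> h.py <<'E'
def down(az):  # tool pointing down, tool x at azimuth az (rad)
    x=np.array([np.cos(az),np.sin(az),0]);z=np.array([0,0,-1.]);return np.c_[x,np.cross(z,x),z]
def delta(R,p):
    """turn first (deg, tool), then shift in the turned axes (mm)"""
    from station import bot
    s=bot.observe();T=tool(s)
    w=np.degrees(Ro.from_matrix(T[:3,:3].T@R).as_rotvec());d=R.T@(np.array(p)-T[:3,3])*1000
    print("t",round(float(s['time']),2),"turn",w.round(2),"shift mm after turn",d.round(1),"q",np.round(s['qpos'],2),"F",np.round(s['wrist_force'],1),"gap",round(float(s['finger_gap']),3),"grip",round(float(s['grip_force']),1))
    return w,d
E
python3 -c "
from h import *
delta(down(np.pi-.7146),[.537,.168,.24])"
```

```text
t 0.15 turn [-0.06  0.02 14.76] shift mm after turn [-454.8 -125.3   63.3] q [-1.22  0.44  0.02  1.57 -0.01  1.13 -0.08] F [-0.1  0.4 -0.7] gap 1.0 grip 0.0
```

apply_moves(
  linear=[
    [0,0,0],
    [0,0,0],
    [-0.04,-0.011,0.0],
    [-0.046,-0.013,0.0],
    [-0.046,-0.013,0.006],
    [-0.046,-0.013,0.008],
    [-0.046,-0.013,0.008],
    [-0.046,-0.013,0.008],
    [-0.046,-0.013,0.008],
    [-0.046,-0.013,0.008],
    [-0.046,-0.013,0.008],
    [-0.046,-0.011,0.008],
  ],
  twist=[
    [0,0,7.4],
    [0,0,7.4],
    [0,0,0],
    [0,0,0],
    [0,0,0],
    [0,0,0],
    [0,0,0],
    [0,0,0],
    [0,0,0],
    [0,0,0],
    [0,0,0],
    [0,0,0],
  ],
  hand=[0,0,0,0,0,0,0,0,0,0,0,0],
)

```text
time: 1.65
tool_pos: [0.5364, 0.1667, 0.2416]
orientation: [-1.099, -2.943, 0.0]
wrist_force: [-0.4, 0.2, 0.3]
finger_gap: 1.0
grip_force: 0.0
```

apply_moves(
  linear=[
    [0,0,0],
  ],
  twist=[
    [0,0,0],
  ],
  hand=[0],
)

```text
time: 1.78
tool_pos: [0.5374, 0.1636, 0.2412]
orientation: [1.109, 2.938, -0.004]
wrist_force: [-0.7, 0.9, 1.0]
finger_gap: 1.003
grip_force: 0.0
```

```bash
python3 - <<'E'
from h import *
from station import bot
delta(down(np.pi-.7146),[.537,.168,.24])
T=tool(bot.observe());i=bot.read_camera("wrist");W=bot.camera_model("wrist");np.save("w1T.npy",T)
cv2.imwrite("pics/w1.png",i)
R,t=gau(.5369,.1676,-.7146)
P=np.array([[.085,0,0],[.045,-.019,.019],[.045,.019,.019],[-.045,-.019,.019],[-.045,.019,.019],[-.06,0,0]])@R.T+t
q=proj(W,P,T);print(q.round())
j=cv2.resize(i,(800,600))
for u in q: cv2.drawMarker(j,tuple(((u+.5)*1.5625-.5).round().astype(int).tolist()),(0,0,255),0,12)
cv2.imwrite("pics/w1m.png",j)
E
```

```text
t 1.77 turn [-0.11  0.09 -0.42] shift mm after turn [3.2 3.1 1.2] q [-0.55  0.4   0.22  1.82 -0.1   0.94  0.56] F [-0.7  0.9  1. ] gap 1.003 grip 0.0
[[256. 246.]
 [239. 222.]
 [274. 222.]
 [236. 138.]
 [275. 138.]
 [256. 121.]]
```

View pics/w1m.png

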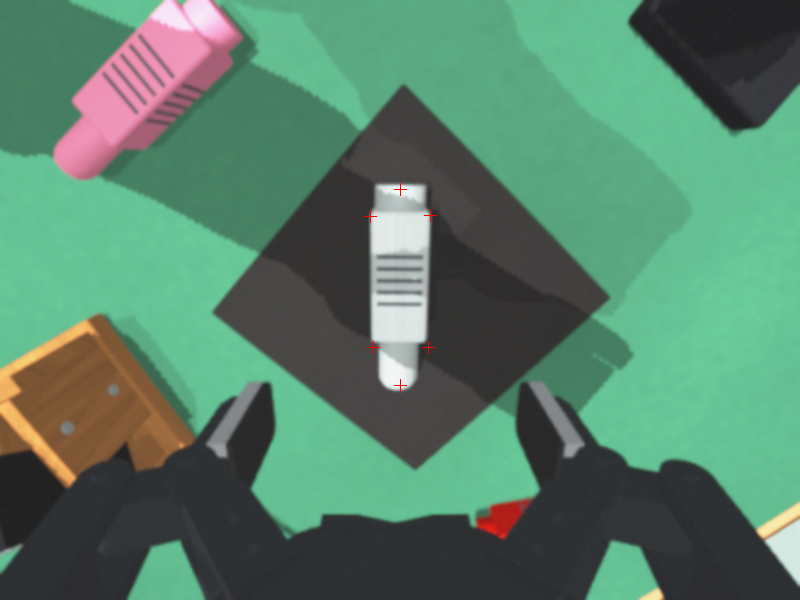

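```bash
python3 -c "
from h import *
delta(down(np.pi-.7146),[.535,.1693,.077])"
```

```text
t 1.82 turn [-0.07  0.01 -0.25] shift mm after turn [  3.2   1.5 164.4] q [-0.55  0.39  0.21  1.82 -0.1   0.94  0.56] F [-0.3  0.1  0.4] gap 1.003 grip 0.0
```

apply_moves(
  linear=[
    [0.0025,0.0015,0.03],
    [0,0,0.04],
    [0,0,0.04],
    [0,0,0.03],
    [0,0,0.018],
    [0,0,0.006],
    [0,0,0],
  ],
  twist=[
    [0,0,0],
    [0,0,0],
    [0,0,0],
    [0,0,0],
    [0,0,0],
    [0,0,0],
    [0,0,0],
  ],
  hand=[0,0,0,0,0,0,0],
)

```text
time: 2.7
tool_pos: [0.5351, 0.1712, 0.0783]
orientation: [1.099, 2.943, 0.001]
wrist_force: [-0.5, -0.3, 0.1]
finger_gap: 0.997
grip_force: 0.0
```

apply_moves(
  linear=[
    [0,0,0],
    [0,0,0],
    [0,0,0],
    [0,0,0],
    [0,0,0],
    [0,0,0],
  ],
  twist=[
    [0,0,0],
    [0,0,0],
    [0,0,0],
    [0,0,0],
    [0,0,0],
    [0,0,0],
  ],
  hand=[0.3,0.5,0.6,0.7,0.7,0.7],
  grip_force=80,
)

```text
time: 3.45
tool_pos: [0.5353, 0.1709, 0.0787]
orientation: [1.1, 2.942, 0.001]
wrist_force: [-1.0, -1.1, 6.4]
finger_gap: 0.437
grip_force: 81.1
```

```bash
python3 -c "
from h import *
delta(down(np.pi-.7146),[.535,.1693,.077])"
```

```text
t 3.45 turn [ 0.06  0.02 -0.05] shift mm after turn [-0.8 -1.4  1.7] q [-0.51  0.62  0.16  1.95 -0.16  0.59  0.6 ] F [-1.  -1.1  6.4] gap 0.437 grip 81.1
```

apply_moves(
  linear=[
    [0,0,-0.01],
    [0,0,-0.03],
    [0,0,-0.05],
    [0,0,-0.05],
    [0,0,-0.03],
    [0,0,-0.01],
    [0,0,0],
    [0,0,0],
    [0,0,0],
    [0,0,0],
    [0,0,0],
    [0,0,0],
  ],
  twist=[
    [0,0,0],
    [0,0,0],
    [0,0,0],
    [0,0,4],
    [0,0,8],
    [0,0,10],
    [0,0,10],
    [0,0,10],
    [0,0,10],
    [0,0,10],
    [0,0,10],
    [0,0,10],
  ],
  hand=[0.7,0.7,0.7,0.7,0.7,0.7,0.7,0.7,0.7,0.7,0.7,0.7],
)

```text
time: 4.95
tool_pos: [0.5344, 0.1708, 0.2582]
orientation: [-2.764, -1.491, 0.001]
wrist_force: [0.1, 0.4, -3.6]
finger_gap: 0.435
grip_force: 80.5
```

apply_moves(
  linear=[
    [0,0,0],
    [0,0,0],
    [0,0,0],
    [0,0,0],
    [0,0,0],
    [0,0,0],
    [0,0,0],
    [0,0,0],
    [0,0,0],
    [0,0,0],
    [0,0,0],
  ],
  twist=[
    [0,0,10],
    [0,0,10],
    [0,0,10],
    [0,0,10],
    [0,0,10],
    [0,0,10],
    [0,0,10],
    [0,9,2],
    [0,9,0],
    [0,10,0],
    [0,0,0],
  ],
  hand=[0.7,0.7,0.7,0.7,0.7,0.7,0.7,0.7,0.7,0.7,0.7],
)

```text
time: 6.32
tool_pos: [0.5315, 0.1731, 0.2562]
orientation: [2.968, -0.383, 0.732]
wrist_force: [-0.7, 0.5, -3.3]
finger_gap: 0.435
grip_force: 80.8
```

```bash
cat >> h.py <<'E'
HX=[.4893,-.1202,-.2618]
def ins(d,sgn=1,dx=0,dy=0,zg=.0557,xg=0):
    """tool pose: gauge centre d m in front of mouth; sgn=+1 go (tool x = +z_h), -1 no-go; gauge centre at tool (xg,0,zg)"""
    R,t=hous(*HX);x=sgn*R[:,2];z=R[:,0]
    Rt=np.c_[x,np.cross(z,x),z]
    return Rt,t+R@np.array([dx,dy,d])-Rt@np.array([xg,0,zg])
E
python3 - <<'E'
from h import *
from station import bot
delta(*ins(.135))
T=tool(bot.observe());i=bot.read_camera("wrist");j=bot.read_camera("side");W=bot.camera_model("wrist");D=bot.camera_model("side")
P=np.array([[-.085,0,0],[-.045,-.019,-.019],[-.045,.019,-.019],[.045,-.019,-.019],[.045,.019,-.019],[.06,0,0]])+[0,0,.0557]
P=P@T[:3,:3].T+T[:3,3]
o=[]
for im,m in((i,W),(j,D)):
    q=proj(m,P,T);k=cv2.resize(im,None,fx=3,fy=3,interpolation=cv2.INTER_CUBIC)
    for u in q: cv2.drawMarker(k,tuple((u*3+1).round().astype(int).tolist()),(0,0,255),0,10)
    c=(proj(m,P.mean(0),T)[0]*3).astype(int);c=np.clip(c,[200,250],[1536-200,1152-250]);o.append(k[c[1]-250:c[1]+250,c[0]-200:c[0]+200])
cv2.imwrite("pics/w2.png",np.hstack(o))
E
```

```text
t 6.33 turn [-0.18  0.28  0.26] shift mm after turn [ 99.7 294.2  85.5] q [-1.46  0.43  1.17  2.14 -0.26  0.43 -2.02] F [-0.7  0.5 -3.3] gap 0.435 grip 80.8
```

View pics/w2.png

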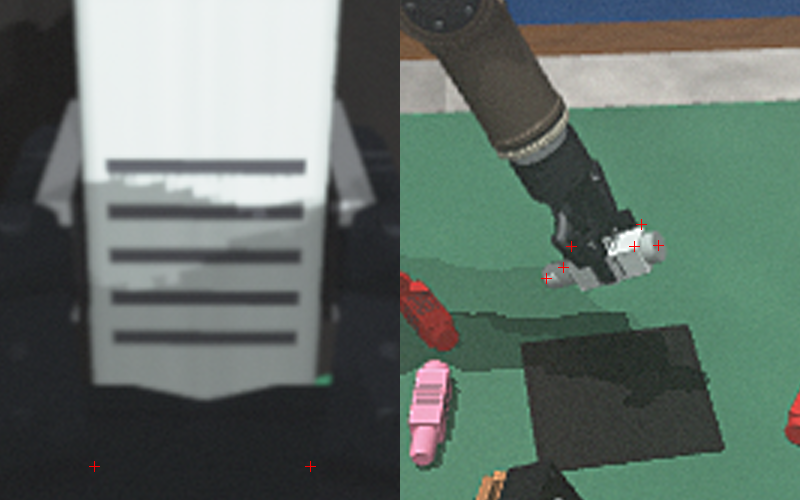

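The gauge sits straight in the grip, and in the side view its ends match the predicted marks to about 1–2 px. Next I move in front of the socket.

apply_moves(
  linear=[
    [0.02,0.01,0.002],
    [0.025,0.025,0.005],
    [0.025,0.03,0.008],
    [0.015,0.035,0.01],
    [0.01,0.035,0.01],
    [0.005,0.035,0.01],
    [0,0.035,0.01],
    [0,0.035,0.01],
    [0,0.03,0.01],
    [0,0.015,0.008],
    [0,0.009,0.0025],
    [0,0,0],
  ],
  twist=[
    [0,0.3,0.3],
    [0,0,0],
    [0,0,0],
    [0,0,0],
    [0,0,0],
    [0,0,0],
    [0,0,0],
    [0,0,0],
    [0,0,0],
    [0,0,0],
    [0,0,0],
    [0,0,0],
  ],
  hand=[0.7,0.7,0.7,0.7,0.7,0.7,0.7,0.7,0.7,0.7,0.7,0.7],
)

```text
time: 7.92
tool_pos: [0.5819, -0.1499, 0.2293]
orientation: [2.962, -0.407, 0.748]
wrist_force: [0.3, -0.1, -3.8]
finger_gap: 0.433
grip_force: 80.8
```

apply_moves(
  linear=[
    [0,0,0],
    [0,0,0],
  ],
  twist=[
    [0,0,0],
    [0,0,0],
  ],
  hand=[0.7,0.7],
)

```text
time: 8.18
tool_pos: [0.5822, -0.1461, 0.2287]
orientation: [2.964, -0.398, 0.748]
wrist_force: [0.6, 0.1, -2.8]
finger_gap: 0.434
grip_force: 80.8
```

```bash
python3 - <<'E'
from h import *
from station import bot
delta(*ins(.135))
T=tool(bot.observe());S,D=bot.camera_model("scene"),bot.camera_model("side")
P=np.array([[-.085,0,0],[-.045,0,0],[.045,-.019,-.019],[.045,.019,-.019],[.06,0,0]])+[0,0,.0557]
P=P@T[:3,:3].T+T[:3,3]
R,t=hous(*HX);an=np.linspace(0,6.283,13)[:12];ring=np.c_[.0155*np.cos(an),.0155*np.sin(an),0*an]@R.T+t
o=[]
for n,m in(("scene",S),("side",D)):
    im=bot.read_camera(n);k=cv2.resize(im,None,fx=5,fy=5,interpolation=cv2.INTER_CUBIC)
    for u in proj(m,P): cv2.drawMarker(k,tuple((u*5+2).round().astype(int).tolist()),(0,0,255),0,12)
    for u in proj(m,ring): cv2.circle(k,tuple((u*5+2).round().astype(int).tolist()),1,(0,255,255),-1)
    c=(proj(m,t+.06*R[:,2])[0]*5).astype(int);o.append(k[c[1]-300:c[1]+300,c[0]-200:c[0]+200])
cv2.imwrite("pics/w3.png",np.hstack(o))
E
```

```text
t 8.18 turn [-0.2  -0.3  -0.33] shift mm after turn [-3.5 -1.  -0.6] q [-0.28  0.33  0.52  2.12 -0.49  0.26 -1.22] F [ 0.6  0.1 -2.8] gap 0.434 grip 80.8
```

View pics/w3.png

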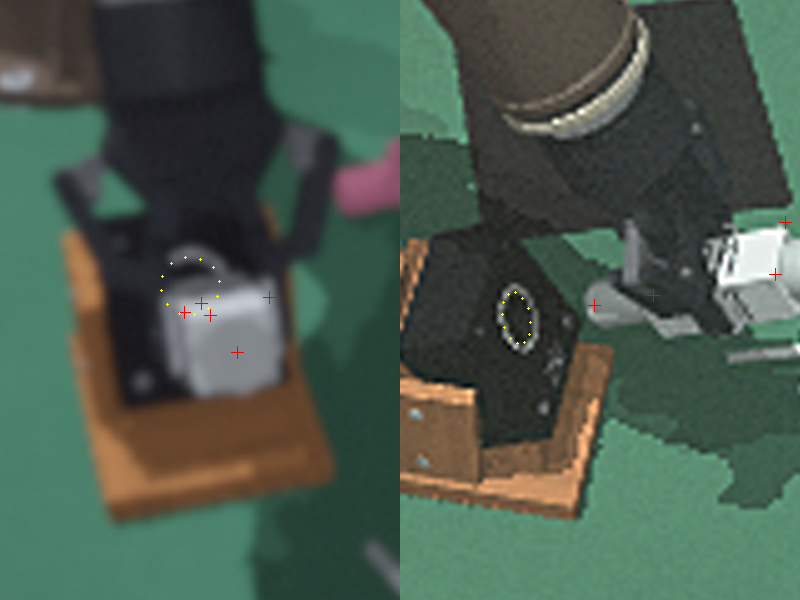

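Side view: the go tip at (600,305) lies on its predicted mark, and the ring matches the fitted dots at (518,318), both to about 1 mm. I'll check that the arm has settled and then advance.

```bash
python3 - <<'E'
from h import *
from station import bot
for _ in range(4):
    delta(*ins(.135)); bot.read_camera("side")
E
```

```text
t 8.28 turn [-0.2  -0.29 -0.3 ] shift mm after turn [-3.3 -0.7 -0.6] q [-0.28  0.33  0.52  2.12 -0.49  0.26 -1.22] F [ 0.8 -0.2 -3.6] gap 0.436 grip 80.8
t 8.32 turn [-0.2  -0.29 -0.3 ] shift mm after turn [-3.2 -0.6 -0.6] q [-0.28  0.33  0.52  2.12 -0.49  0.26 -1.22] F [ 0.6 -0.5 -3.5] gap 0.433 grip 80.8
t 8.38 turn [-0.19 -0.29 -0.3 ] shift mm after turn [-3.2 -0.7 -0.7] q [-0.28  0.33  0.52  2.12 -0.49  0.26 -1.22] F [-0.1  0.4 -3.2] gap 0.428 grip 80.8
t 8.43 turn [-0.18 -0.29 -0.31] shift mm after turn [-3.2 -0.8 -0.7] q [-0.28  0.33  0.52  2.12 -0.49  0.26 -1.22] F [-0.1 -0.4 -4. ] gap 0.43 grip 80.8
```

apply_moves(
  linear=[
    [-0.01,-0.0008,-0.0007],
    [-0.015,0,0],
    [-0.015,0,0],
    [-0.008,0,0],
    [0,0,0],
    [0,0,0],
    [0,0,0],
  ],
  twist=[
    [-0.2,-0.3,-0.3],
    [0,0,0],
    [0,0,0],
    [0,0,0],
    [0,0,0],
    [0,0,0],
    [0,0,0],
  ],
  hand=[0.7,0.7,0.7,0.7,0.7,0.7,0.7],
)

```text
time: 9.35
tool_pos: [0.5414, -0.1346, 0.2068]
orientation: [2.962, -0.392, 0.74]
wrist_force: [0.7, -0.6, -3.0]
finger_gap: 0.432
grip_force: 80.8
```

```bash
cat > look.py <<'E'
import sys
from h import *
from station import bot
def look(name,d,sgn=1,L=.085,r0=.0115,r1=.01475,taper=.006,**kw):
    delta(*ins(d,sgn,**kw))
    T=tool(bot.observe());S,D=bot.camera_model("scene"),bot.camera_model("side")
    R,t=hous(*HX);an=np.linspace(0,6.283,25)[:24]
    C=np.c_[0*an,np.cos(an),np.sin(an)]
    s=-1 if sgn==1 else 1
    G=np.vstack([C*[0,r0,r0]+[s*L,0,.0557],C*[0,r1,r1]+[s*(L-taper),0,.0557]])@T[:3,:3].T+T[:3,3]
    ring=np.c_[.0155*np.cos(an),.0155*np.sin(an),0*an]@R.T+t
    o=[]
    for n,m in(("scene",S),("side",D)):
        k=cv2.resize(bot.read_camera(n),None,fx=10,fy=10,interpolation=cv2.INTER_CUBIC)
        for X,c in((G,(0,0,255)),(ring,(0,255,255))):
            for u in proj(m,X): cv2.circle(k,tuple((u*10+4.5).round().astype(int).tolist()),1,c,-1)
        c=(proj(m,t+.02*R[:,2])[0]*10).astype(int);o.append(k[c[1]-300:c[1]+300,c[0]-200:c[0]+200])
    cv2.imwrite(name,np.hstack(o))
E
python3 -c "
from look import *
look('pics/w4.png',.09)"
```

```text
t 9.35 turn [ 0.05 -0.04 -0.05] shift mm after turn [-0.8 -0.5 -0.1] q [-0.27  0.3   0.47  2.23 -0.52  0.17 -1.2 ] F [ 0.7 -0.6 -3. ] gap 0.432 grip 80.8
```

View pics/w4.png

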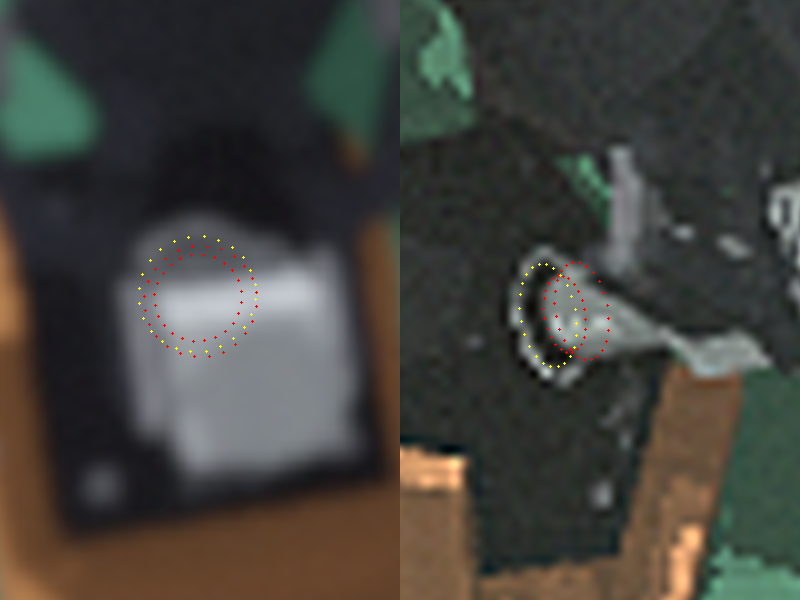

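q6 is 0.17 against a limit of 0.12, and going further in would lower it. I'll back off and roll the gripper about the gauge's axis, which the fit doesn't depend on, to bring the wrist away from that limit. The picture itself looks good: in the side half the tip at about (565,310) is in front of the ring at (550,316).

```bash
python3 - <<'E'
s=open('h.py').read()
s=s.replace("zg=.0557,xg=0):","zg=.0557,xg=0,roll=0):").replace("    Rt=np.c_[x,np.cross(z,x),z]\n    return","    Rt=np.c_[x,np.cross(z,x),z]@Ro.from_euler('x',roll,degrees=True).as_matrix()\n    return")
open('h.py','w').write(s)
E
# orientation model: find joint signs
python3 - <<'E'
from h import *
import itertools
obs=[([-1.217,.435,.025,1.574,-.012,1.134,-.075],[-.711,-3.06,.002],[.276,.561,.303]),
([-.55,.4,.22,1.82,-.1,.94,.56],[1.109,2.938,-.004],[.5374,.1636,.2412]),
([-.51,.62,.16,1.95,-.16,.59,.6],[1.1,2.942,.001],[.5353,.1709,.0787]),
([-1.46,.43,1.17,2.14,-.26,.43,-2.02],[2.968,-.383,.732],[.5315,.1731,.2562]),
([-.28,.33,.52,2.12,-.49,.26,-1.22],[2.964,-.398,.748],[.5822,-.1461,.2287]),
([-.27,.30,.47,2.23,-.52,.17,-1.2],[2.962,-.392,.740],[.5414,-.1346,.2068])]
Rs=[Ro.from_rotvec(o[1]) for o in obs]
best=[]
for sg in itertools.product([1,-1],repeat=4):
    M=[Ro.from_euler('ZYZYZYZ',np.array(q)*[sg[0],1,sg[1],1,sg[2],1,sg[3]]) for q,_,_ in obs]
    for sy in (0,):
        c=[m.inv()*r for m,r in zip(M,Rs)]
        e=max((c[0].inv()*x).magnitude() for x in c);best.append((e,sg,c[0].as_rotvec().round(2)))
best.sort(key=lambda b:b[0]);print(best[:3])
sg=best[0][1]
# position: elbow/wrist offsets
def fk(q,p):
    q=np.array(q)*[sg[0],1,sg[1],1,sg[2],1,sg[3]]
    e=lambda a,v:Ro.from_euler(a,v)
    v=np.array([p[5],p[9],p[6]])
    R67=e('Y',q[5])*e('Z',q[6]);v=e('Y',q[5]).apply(v)
    v=e('Z',q[4]).apply(v)+[p[4],p[10],p[3]]; v=e('Y',q[3]).apply(v)
    v=e('Z',q[2]).apply(v)+[p[2],p[8],p[1]]; v=e('Y',q[1]).apply(v)
    v=e('Z',q[0]).apply(v+[p[7],0,p[0]]);return v
p0=[.34,.4,0,.4,0,0,.2,0,0,0,0]
r=least_squares(lambda p:np.r_[np.ravel([fk(q,p)-np.array(t) for q,_,t in obs])/.004,(p-p0)/.1],p0)
print(r.x.round(3),np.round([np.linalg.norm(fk(q,r.x)-t)*1000 for q,_,t in obs],1))
c0=best[0][2]
def ori(q): return Ro.from_euler('ZYZYZYZ',np.array(q)*[sg[0],1,sg[1],1,sg[2],1,sg[3]])*Ro.from_rotvec(c0)
lo=np.array([-2.62,-.44,-1.27,.08,-1.32,.12,-2.74]);hi=np.array([2.62,2.09,1.32,2.57,4.46,2,2.74])
import pickle;pickle.dump((sg,r.x,c0),open('arm.pkl','wb'))
def ik(R,p,q0):
    f=lambda q:np.r_[(fk(q,r.x)-p)/.002,(ori(q).inv()*Ro.from_matrix(R)).as_rotvec()/.01,(q-q0)*.02]
    s=least_squares(f,np.clip(q0,lo+.01,hi-.01),bounds=(lo,hi));return s.x,np.abs(s.fun[:6]).max()
for sgn in(1,-1):
  for roll in(-40,-30,-20,0,20,30,40):
    q=np.array(obs[4][0]); 
    if sgn<0:q[6]+=3.1
    row=[]
    for d in (.135,.09,.045) if sgn>0 else (.135,.06):
        q,e=ik(*ins(d,sgn,roll=roll),q)
        row.append((q.round(2).tolist(),round(e,1)))
    print(sgn,roll,row[0],row[-1])
E
```

```text
Traceback (most recent call last):
  File "scipy/spatial/transform/_rotation.pyx", line 1413, in scipy.spatial.transform._rotation.Rotation.from_euler
ValueError: Expected axis specification to be a non-empty string of upto 3 characters, got ZYZYZYZ
```

apply_moves(
  linear=[
    [0.01,0,0],
    [0.015,0,0],
    [0.015,0,0],
    [0.01,0,0],
    [0,0,0],
  ],
  twist=[
    [0,0,0],
    [0,0,0],
    [0,0,0],
    [0,0,0],
    [0,0,0],
  ],
  hand=[0.7,0.7,0.7,0.7,0.7],
)

```text
time: 10.07
tool_pos: [0.5845, -0.1461, 0.2304]
orientation: [2.961, -0.391, 0.74]
wrist_force: [-0.4, 0.9, -4.0]
finger_gap: 0.429
grip_force: 80.8
```

```bash
cat > arm.py <<'E'
from h import *
import itertools
obs=[([-1.217,.435,.025,1.574,-.012,1.134,-.075],[-.711,-3.06,.002],[.276,.561,.303]),
([-.55,.4,.22,1.82,-.1,.94,.56],[1.109,2.938,-.004],[.5374,.1636,.2412]),
([-.51,.62,.16,1.95,-.16,.59,.6],[1.1,2.942,.001],[.5353,.1709,.0787]),
([-1.46,.43,1.17,2.14,-.26,.43,-2.02],[2.968,-.383,.732],[.5315,.1731,.2562]),
([-.28,.33,.52,2.12,-.49,.26,-1.22],[2.964,-.398,.748],[.5822,-.1461,.2287]),
([-.27,.30,.47,2.23,-.52,.17,-1.2],[2.962,-.392,.740],[.5414,-.1346,.2068])]
e=Ro.from_euler
def chain(q,sg):
    q=np.array(q)*[sg[0],1,sg[1],1,sg[2],1,sg[3]]
    return e('ZYZ',q[:3])*e('YZY',q[3:6])*e('Z',q[6]),q
Rs=[Ro.from_rotvec(o[1]) for o in obs];best=[]
for sg in itertools.product([1,-1],repeat=4):
    c=[chain(q,sg)[0].inv()*r for (q,_,_),r in zip(obs,Rs)]
    best.append((max((c[0].inv()*x).magnitude() for x in c),sg,c[0]))
best.sort(key=lambda b:b[0]);err,sg,c0=best[0]
def fk(q,p):
    q=chain(q,sg)[1];v=e('Y',q[5]).apply([p[5],p[9],p[6]])
    v=e('Y',q[3]).apply(e('Z',q[4]).apply(v)+[p[4],p[10],p[3]])
    v=e('Y',q[1]).apply(e('Z',q[2]).apply(v)+[p[2],p[8],p[1]])
    return e('Z',q[0]).apply(v+[p[7],0,p[0]])
p0=np.array([.34,.4,0,.4,0,0,.2,0,0,0,0])
P=least_squares(lambda p:np.r_[np.ravel([fk(q,p)-np.array(t) for q,_,t in obs])/.004,(p-p0)/.1],p0).x
lo=np.array([-2.62,-.44,-1.27,.08,-1.32,.12,-2.74]);hi=np.array([2.62,2.09,1.32,2.57,4.46,2,2.74])
def ik(R,p,q0):
    f=lambda q:np.r_[(fk(q,P)-p)/.002,((chain(q,sg)[0]*c0).inv()*Ro.from_matrix(R)).as_rotvec()/.01,(q-q0)*.02]
    s=least_squares(f,np.clip(q0,lo+.01,hi-.01),bounds=(lo,hi));return s.x,np.abs(s.fun[:6]).max()
E
python3 - <<'E'
from arm import *
print([(round(b[0],3),b[1]) for b in best[:2]],P.round(3),np.round([np.linalg.norm(fk(q,P)-t)*1000 for q,_,t in obs],1))
for sgn in(1,-1):
  for roll in(-40,-25,0,25,40):
    q=np.array(obs[4][0]);q[6]+=3.1*(sgn<0);o=[]
    for d in (.135,.09,.045) if sgn>0 else (.135,.1,.06):
        q,er=ik(*ins(d,sgn,roll=roll),q);o.append((q.round(2).tolist(),round(er,1)))
    print(sgn,roll,o[0],o[-1])
E
```

```text
[(0.013, (-1, -1, -1, -1)), (0.532, (1, 1, 1, 1))] [ 0.265  0.544 -0.008  0.425 -0.01  -0.003  0.286  0.008 -0.032 -0.004
 -0.014] [3.6 2.3 3.6 1.8 1.5 2.2]
1 -40 ([-1.03, 1.0, 1.32, 2.01, -0.29, 0.53, -1.8], np.float64(0.0)) ([-1.14, 1.01, 1.3, 2.2, -0.34, 0.41, -1.84], np.float64(0.0))
1 -25 ([-0.95, 0.73, 1.22, 2.09, -0.38, 0.38, -1.59], np.float64(0.0)) ([-1.04, 0.71, 1.2, 2.29, -0.42, 0.23, -1.61], np.float64(0.0))
1 0 ([-0.3, 0.33, 0.53, 2.12, -0.48, 0.27, -1.23], np.float64(0.0)) ([-0.36, 0.29, 0.57, 2.34, -1.0, 0.12, -0.71], np.float64(0.0))
1 25 ([0.24, 0.4, 0.25, 2.05, -1.18, 0.67, -0.31], np.float64(0.0)) ([0.53, 0.37, -0.08, 2.24, -1.32, 0.51, -0.07], np.float64(0.0))
1 40 ([0.42, 0.52, 0.2, 1.97, -1.25, 0.98, -0.14], np.float64(0.0)) ([0.53, 0.51, 0.11, 2.16, -1.32, 0.91, 0.08], np.float64(0.0))
-1 -40 ([0.94, 0.58, -0.52, 1.93, -0.91, 0.68, 2.74], np.float64(0.0)) ([1.2, 0.66, -0.81, 2.09, -0.8, 0.49, 2.74], np.float64(0.0))
-1 -25 ([0.45, 0.39, -0.02, 2.04, -1.07, 0.58, 2.74], np.float64(0.0)) ([0.92, 0.44, -0.58, 2.18, -0.97, 0.33, 2.74], np.float64(0.0))
-1 0 ([-0.29, 0.33, 0.52, 2.12, -0.46, 0.27, 1.9], np.float64(0.0)) ([-0.28, 0.29, 0.47, 2.3, -0.63, 0.12, 2.06], np.float64(0.0))
-1 25 ([-0.94, 0.72, 1.21, 2.09, -0.36, 0.38, 1.53], np.float64(0.0)) ([-1.03, 0.71, 1.2, 2.26, -0.39, 0.25, 1.52], np.float64(0.0))
-1 40 ([-1.03, 1.0, 1.32, 2.01, -0.3, 0.53, 1.34], np.float64(0.0)) ([-1.12, 1.01, 1.3, 2.17, -0.33, 0.43, 1.31], np.float64(0.0))
```

```bash
cat >> arm.py <<'E'
def path(q,poses):
    Q=[q]
    for R,p in poses:
        q,er=ik(R,p,q);Q.append(q)
        if er>.5: print("   ERR",er)
    return np.array(Q)
E
python3 - <<'E'
from arm import *
from station import bot
delta(*ins(.138))
q0=np.array(bot.observe()['qpos'])
print("chk",path(q0,[ins(d) for d in np.arange(.138,.089,-.008)])[-1].round(2))
for r in(-35,-25,-15,15,25,35):
    Q=path(q0,[ins(.138,roll=x) for x in np.linspace(0,r,8)]+[ins(d,roll=r) for d in np.arange(.138,.044,-.0133)])
    print(r,Q[8].round(2),Q[-1].round(2),"margin",np.minimum(Q-lo,hi-Q).min(0).round(2))
E
```

```text
t 10.07 turn [ 0.06 -0.06 -0.03] shift mm after turn [-3.3 -0.4 -0.1] q [-0.3   0.33  0.54  2.12 -0.49  0.27 -1.22] F [-0.4  0.9 -4. ] gap 0.429 grip 80.8
chk [-0.28  0.3   0.49  2.23 -0.51  0.18 -1.2 ]
-35 [-1.    0.9   1.29  2.03 -0.3   0.48 -1.75] [-1.11  0.91  1.27  2.24 -0.34  0.34 -1.79] margin [1.51 0.77 0.03 0.33 0.83 0.15 0.95]
-25 [-0.93  0.71  1.19  2.08 -0.31  0.38 -1.65] [-1.04  0.7   1.19  2.29 -0.34  0.22 -1.68] margin [1.58 0.77 0.12 0.28 0.83 0.1  1.06]
-15 [-0.79  0.52  1.03  2.11 -0.32  0.31 -1.54] [-0.88  0.49  1.03  2.33 -0.35  0.13 -1.56] margin [1.74 0.77 0.28 0.24 0.83 0.01 1.18]
15 [ 0.25  0.34  0.08  2.07 -0.91  0.41 -0.65] [ 0.45  0.31 -0.14  2.28 -1.24  0.26 -0.27] margin [2.17 0.75 0.78 0.29 0.08 0.14 1.52]
25 [ 0.43  0.4   0.    2.03 -1.08  0.59 -0.4 ] [ 0.54  0.37 -0.09  2.24 -1.32  0.51 -0.08] margin [2.08 0.76 0.78 0.33 0.   0.15 1.52]
35 [ 0.54  0.47 -0.02  1.98 -1.15  0.79 -0.26] [ 0.63  0.46 -0.06  2.19 -1.29  0.73  0.01] margin [1.99 0.76 0.78 0.38 0.03 0.15 1.52]
```

```bash
python3 - <<'E'
from arm import *
from station import bot
q0=np.array(bot.observe()['qpos'])
def rz(R,p,w): return R@Ro.from_euler('z',w,degrees=True).as_matrix(),p
for r in(10,13,16,19):
    Q=path(q0,[ins(.138,roll=x) for x in np.linspace(0,r,6)]+[ins(d,roll=r) for d in np.arange(.138,.044,-.0133)])
    print(r,Q[6].round(2),Q[-1].round(2),"margin",np.minimum(Q-lo,hi-Q).min(0).round(2))
    if r!=16: continue
    B=path(Q[-1],[ins(d,roll=r) for d in np.linspace(.045,.165,8)]+[ins(.165,roll=x) for x in np.linspace(r,0,5)])
    R,p=ins(.165)
    F=path(B[-1],[rz(R,p,-w) for w in np.linspace(0,180,13)])
    print(" flip",F[-1].round(2),"m",np.minimum(F-lo,hi-F).min(0).round(2))
    for r2 in(-14,-7,0,10,20,28):
        N=path(F[-1],[ins(d,-1) for d in np.linspace(.165,.12,4)]+[ins(.12,-1,roll=x) for x in np.linspace(0,r2,6)]+[ins(d,-1,roll=r2) for d in np.linspace(.12,.058,5)])
        print("  nogo",r2,N[-1].round(2),"m",np.minimum(N-lo,hi-N).min(0).round(2))
E
```

```text
10 [ 0.11  0.32  0.19  2.09 -0.78  0.34 -0.83] [ 0.36  0.29 -0.13  2.29 -1.05  0.15 -0.52] margin [2.26 0.73 0.78 0.28 0.27 0.03 1.52]
13 [ 0.19  0.33  0.12  2.08 -0.86  0.38 -0.72] [ 0.42  0.3  -0.14  2.28 -1.19  0.22 -0.35] margin [2.2  0.74 0.78 0.29 0.13 0.1  1.52]
16 [ 0.27  0.34  0.08  2.07 -0.94  0.43 -0.62] [ 0.45  0.31 -0.12  2.27 -1.26  0.29 -0.24] margin [2.17 0.75 0.78 0.3  0.06 0.15 1.52]
 flip [ 0.33  0.34 -0.24  2.01  0.43  0.34  1.06] m [2.29 0.76 0.74 0.52 0.82 0.18 1.53]
  nogo -14 [ 0.95  0.41 -0.78  2.23  0.22  0.13  1.44] m [1.67 0.75 0.49 0.34 1.53 0.01 1.3 ]
  nogo -7 [ 0.64  0.32 -0.51  2.26  0.56  0.12  1.  ] m [1.98 0.75 0.76 0.31 1.63 0.   1.48]
  nogo 0 [0.11 0.27 0.   2.29 0.62 0.12 0.83] m [2.29 0.71 1.03 0.28 1.75 0.   1.68]
  nogo 10 [-0.22  0.29  0.23  2.29  1.02  0.27  0.3 ] m [2.29 0.73 1.03 0.28 1.75 0.14 1.68]
  nogo 20 [-0.32  0.34  0.21  2.25  1.11  0.49  0.1 ] m [2.29 0.74 1.03 0.32 1.75 0.14 1.68]
  nogo 28 [-0.38  0.41  0.19  2.21  1.1   0.66  0.03] m [2.24 0.74 1.03 0.36 1.75 0.14 1.68]
19 [ 0.33  0.36  0.05  2.06 -1.    0.48 -0.53] [ 0.47  0.33 -0.1   2.26 -1.3   0.37 -0.16] margin [2.15 0.76 0.78 0.31 0.02 0.15 1.52]
```

apply_moves(
  linear=[
    [0,0,0],
    [0,0,0],
    [0,0,0],
    [0,0,0],
    [0,0,0],
    [0,0,0],
  ],
  twist=[
    [2.5,0,0],
    [3,0,0],
    [3,0,0],
    [3,0,0],
    [1.5,0,0],
    [0,0,0],
  ],
  hand=[0.7,0.7,0.7,0.7,0.7,0.7],
)

```text
time: 10.82
tool_pos: [0.5828, -0.147, 0.2294]
orientation: [-2.875, 0.3, -0.756]
wrist_force: [-0.0, 0.2, -3.4]
finger_gap: 0.432
grip_force: 80.8
```

```bash
python3 -c "
from h import *
delta(*ins(.090,roll=13))"
```

```text
t 10.82 turn [ 0.11  0.02 -0.16] shift mm after turn [-49.6  10.8  -1.3] q [ 0.21  0.33  0.07  2.08 -0.82  0.35 -0.78] F [-0.   0.2 -3.4] gap 0.432 grip 80.8
```

apply_moves(
  linear=[
    [-0.005,0.006,-0.0013],
    [-0.012,0.0048,0],
    [-0.015,0,0],
    [-0.012,0,0],
    [-0.005,0,0],
    [0,0,0],
    [0,0,0],
  ],
  twist=[
    [0,0,0],
    [0,0,0],
    [0,0,0],
    [0,0,0],
    [0,0,0],
    [0,0,0],
    [0,0,0],
  ],
  hand=[0.7,0.7,0.7,0.7,0.7,0.7,0.7],
)

```text
time: 11.7
tool_pos: [0.54, -0.1454, 0.2063]
orientation: [-2.874, 0.297, -0.758]
wrist_force: [0.7, 1.4, -2.8]
finger_gap: 0.433
grip_force: 80.8
```

```bash
python3 -c "
from h import *
delta(*ins(.080,roll=13))"
```

```text
t 11.7 turn [ 0.06 -0.05 -0.03] shift mm after turn [-11.9   1.3  -0. ] q [ 0.34  0.32 -0.06  2.19 -0.96  0.27 -0.6 ] F [ 0.7  1.4 -2.8] gap 0.433 grip 80.8
```

apply_moves(
  linear=[
    [-0.003,0.0013,0],
    [-0.003,0,0],
    [-0.003,0,0],
    [-0.002,0,0],
    [0,0,0],
  ],
  twist=[
    [0,0,0],
    [0,0,0],
    [0,0,0],
    [0,0,0],
    [0,0,0],
  ],
  hand=[0.7,0.7,0.7,0.7,0.7],
)

```text
time: 12.32
tool_pos: [0.5297, -0.144, 0.2004]
orientation: [-2.874, 0.297, -0.757]
wrist_force: [1.0, 0.1, -2.9]
finger_gap: 0.437
grip_force: 80.8
```

```bash
python3 -c "
from h import *
delta(*ins(.075,roll=13))"
```

```text
t 12.32 turn [ 0.04  0.   -0.06] shift mm after turn [-5.  -0.  -0.1] q [ 0.38  0.32 -0.1   2.21 -1.    0.25 -0.55] F [ 1.   0.1 -2.9] gap 0.437 grip 80.8
```

apply_moves(
  linear=[
    [-0.002,0,0],
    [-0.001,0,0],
    [0,0,0],
  ],
  twist=[
    [0,0,0],
    [0,0,0],
    [0,0,0],
  ],
  hand=[0.7,0.7,0.7],
)

```text
time: 12.7
tool_pos: [0.5272, -0.1434, 0.199]
orientation: [-2.874, 0.297, -0.757]
wrist_force: [-1.1, -0.3, -3.4]
finger_gap: 0.436
grip_force: 80.8
```

apply_moves(
  linear=[
    [-0.001,0,0],
    [-0.001,0,0],
    [0,0,0],
  ],
  twist=[
    [0,0,0],
    [0,0,0],
    [0,0,0],
  ],
  hand=[0.7,0.7,0.7],
)

```text
time: 13.08
tool_pos: [0.5255, -0.1429, 0.1981]
orientation: [-2.874, 0.297, -0.757]
wrist_force: [0.6, 0.5, -3.4]
finger_gap: 0.433
grip_force: 80.8
```

No contact so far. I continue in small steps.

apply_moves(
  linear=[
    [-0.002,0,0],
    [-0.001,0,0],
    [0,0,0],
  ],
  twist=[
    [0,0,0],
    [0,0,0],
    [0,0,0],
  ],
  hand=[0.7,0.7,0.7],
)

```text
time: 13.45
tool_pos: [0.5229, -0.1422, 0.1967]
orientation: [-2.874, 0.297, -0.757]
wrist_force: [-0.1, -0.4, -3.3]
finger_gap: 0.43
grip_force: 80.8
```

apply_moves(
  linear=[
    [-0.002,0,0],
    [-0.001,0,0],
    [0,0,0],
  ],
  twist=[
    [0,0,0],
    [0,0,0],
    [0,0,0],
  ],
  hand=[0.7,0.7,0.7],
)

```text
time: 13.82
tool_pos: [0.5204, -0.1415, 0.1952]
orientation: [-2.874, 0.297, -0.757]
wrist_force: [0.3, 0.1, -2.9]
finger_gap: 0.436
grip_force: 80.8
```

```bash
python3 -c "
from h import *
delta(*ins(.06,roll=13))"
```

```text
t 13.82 turn [ 0.05 -0.   -0.06] shift mm after turn [-9.1 -0.  -0.1] q [ 0.42  0.32 -0.15  2.23 -1.04  0.23 -0.5 ] F [ 0.3  0.1 -2.9] gap 0.436 grip 80.8
```

apply_moves(
  linear=[
    [-0.002,0,0],
    [-0.002,0,0],
    [-0.002,0,0],
    [0,0,0],
  ],
  twist=[
    [0,0,0],
    [0,0,0],
    [0,0,0],
    [0,0,0],
  ],
  hand=[0.7,0.7,0.7,0.7],
)

```text
time: 14.32
tool_pos: [0.5152, -0.1401, 0.1924]
orientation: [-2.874, 0.297, -0.757]
wrist_force: [0.2, -0.9, -2.9]
finger_gap: 0.434
grip_force: 80.8
```

apply_moves(
  linear=[
    [-0.002,0,0],
    [-0.002,0,0],
    [-0.002,0,0],
    [0,0,0],
  ],
  twist=[
    [0,0,0],
    [0,0,0],
    [0,0,0],
    [0,0,0],
  ],
  hand=[0.7,0.7,0.7,0.7],
)

```text
time: 14.82
tool_pos: [0.51, -0.1388, 0.1896]
orientation: [-2.874, 0.297, -0.757]
wrist_force: [0.2, -0.3, -3.9]
finger_gap: 0.432
grip_force: 80.8
```

```bash
python3 -c "
from h import *
delta(*ins(.045,roll=13))"
```

```text
t 14.82 turn [ 0.05  0.01 -0.06] shift mm after turn [-11.9  -0.   -0.1] q [ 0.46  0.32 -0.2   2.26 -1.1   0.2  -0.44] F [ 0.2 -0.3 -3.9] gap 0.432 grip 80.8
```

apply_moves(
  linear=[
    [-0.002,0,0],
    [-0.002,0,0],
    [-0.002,0,0],
    [0,0,0],
  ],
  twist=[
    [0,0,0],
    [0,0,0],
    [0,0,0],
    [0,0,0],
  ],
  hand=[0.7,0.7,0.7,0.7],
)

```text
time: 15.32
tool_pos: [0.5049, -0.1374, 0.1867]
orientation: [-2.874, 0.297, -0.757]
wrist_force: [-0.2, -0.3, -3.4]
finger_gap: 0.432
grip_force: 80.7
```

apply_moves(
  linear=[
    [-0.001,0,0],
    [-0.001,0,0],
    [0,0,0],
  ],
  twist=[
    [0,0,0],
    [0,0,0],
    [0,0,0],
  ],
  hand=[0.7,0.7,0.7],
)

```text
time: 15.7
tool_pos: [0.5034, -0.1369, 0.1859]
orientation: [-2.874, 0.297, -0.757]
wrist_force: [-0.5, 0.8, -4.3]
finger_gap: 0.436
grip_force: 80.7
```

apply_moves(
  linear=[
    [-0.001,0,0],
    [0,0,0],
  ],
  twist=[
    [0,0,0],
    [0,0,0],
  ],
  hand=[0.7,0.7],
)

```text
time: 15.95
tool_pos: [0.5025, -0.1367, 0.1854]
orientation: [-2.874, 0.297, -0.757]
wrist_force: [0.7, 0.7, -3.6]
finger_gap: 0.436
grip_force: 80.7
```

```bash
python3 -c "
from h import *
delta(*ins(.045,roll=13))"
```

```text
t 15.95 turn [ 0.05 -0.01 -0.05] shift mm after turn [-3.1 -0.  -0.1] q [ 0.5   0.32 -0.24  2.28 -1.14  0.18 -0.39] F [ 0.7  0.7 -3.6] gap 0.436 grip 80.7
```

Nominal gap left is 3 mm. I go in 0.5–1 mm steps until the shoulder touches.

apply_moves(
  linear=[
    [-0.001,0,0],
    [0,0,0],
  ],
  twist=[
    [0,0,0],
    [0,0,0],
  ],
  hand=[0.7,0.7],
)

```text
time: 16.2
tool_pos: [0.5017, -0.1364, 0.185]
orientation: [-2.874, 0.297, -0.757]
wrist_force: [-0.1, -0.9, -3.5]
finger_gap: 0.436
grip_force: 80.7
```

apply_moves(
  linear=[
    [-0.0008,0,0],
    [0,0,0],
  ],
  twist=[
    [0,0,0],
    [0,0,0],
  ],
  hand=[0.7,0.7],
)

```text
time: 16.45
tool_pos: [0.5013, -0.1364, 0.1848]
orientation: [-2.874, 0.297, -0.758]
wrist_force: [1.0, -0.3, -3.9]
finger_gap: 0.433
grip_force: 80.8
```

apply_moves(
  linear=[
    [-0.0007,0,0],
    [0,0,0],
  ],
  twist=[
    [0,0,0],
    [0,0,0],
  ],
  hand=[0.7,0.7],
)

```text
time: 16.7
tool_pos: [0.5012, -0.1363, 0.1848]
orientation: [-2.874, 0.297, -0.759]
wrist_force: [4.3, -1.6, -2.2]
finger_gap: 0.436
grip_force: 80.7
```

```bash
python3 -c "
from h import *
delta(*ins(.045,roll=13))"
```

```text
t 16.7 turn [ 0.06 -0.09 -0.03] shift mm after turn [-1.6  0.  -0. ] q [ 0.51  0.32 -0.26  2.28 -1.16  0.17 -0.38] F [ 4.3 -1.6 -2.2] gap 0.436 grip 80.7
```

apply_moves(
  linear=[
    [-0.0005,0,0],
    [0,0,0],
    [0,0,0],
    [0,0,0],
  ],
  twist=[
    [0,0,0],
    [0,0,0],
    [0,0,0],
    [0,0,0],
  ],
  hand=[0.7,0.7,0.7,0.7],
)

```text
time: 17.2
tool_pos: [0.5011, -0.1363, 0.1848]
orientation: [-2.874, 0.297, -0.76]
wrist_force: [5.9, -0.8, -2.1]
finger_gap: 0.431
grip_force: 80.7
```

```bash
python3 - <<'E'
from look import *
HX
import h
from station import bot
look('pics/w5.png',.045,roll=13)
i=bot.read_camera("side");S=bot.read_camera("scene")
t=lambda i,x,y:cv2.resize(i[y:y+75,x:x+66],(396,450),interpolation=cv2.INTER_CUBIC)
cv2.imwrite("pics/w5.png",np.hstack([t(S,165,165),t(i,195,190)]))
E
```

```text
t 17.2 turn [ 0.06 -0.12 -0.02] shift mm after turn [-1.5  0.   0. ] q [ 0.51  0.32 -0.26  2.28 -1.16  0.17 -0.37] F [ 5.9 -0.8 -2.1] gap 0.431 grip 80.7
```

View pics/w5.png

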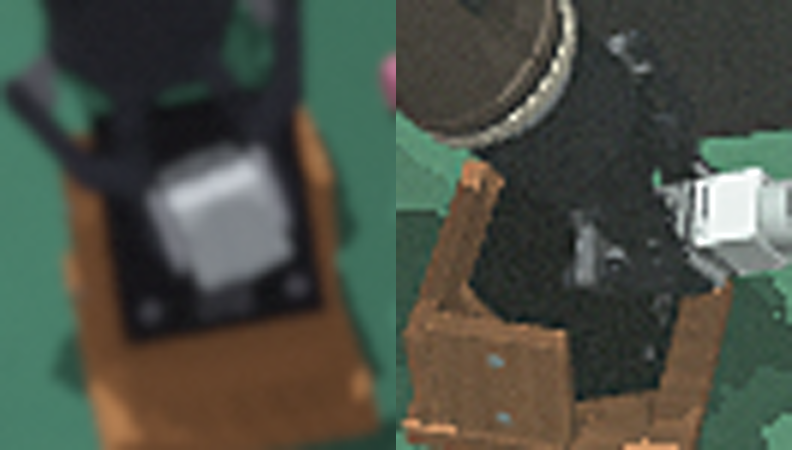

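In the picture, the handle sits against the face in both views (scene (225,220), side (700,220)). Motion stopped with about 5 N of push, so the go end is home. I take it out and flip.

apply_moves(
  linear=[
    [0.004,0,0],
    [0.008,0,0],
    [0.01,0,0],
    [0.01,0,0],
    [0.01,0,0],
    [0.015,0,0],
    [0.02,0,0],
    [0.02,0,0],
    [0.015,0,0],
    [0.008,0,0],
    [0,0,0],
    [0,0,0],
  ],
  twist=[
    [0,0,0],
    [0,0,0],
    [0,0,0],
    [0,0,0],
    [0,0,0],
    [0,0,0],
    [0,0,0],
    [-3,0,0],
    [-4,0,0],
    [-4,0,0],
    [-2,0,0],
    [0,0,0],
  ],
  hand=[0.7,0.7,0.7,0.7,0.7,0.7,0.7,0.7,0.7,0.7,0.7,0.7],
)

```text
time: 18.9
tool_pos: [0.6019, -0.1616, 0.2395]
orientation: [2.964, -0.387, 0.735]
wrist_force: [-0.4, 0.3, -3.4]
finger_gap: 0.434
grip_force: 80.9
```

apply_moves(
  linear=[
    [0,0,0],
    [0,0,0],
    [0,0,0],
    [0,0,0],
    [0,0,0],
    [0,0,0],
    [0,0,0],
    [0,0,0],
    [0,0,0],
    [0,0,0],
    [0,0,0],
    [0,0,0],
  ],
  twist=[
    [0,0,-5],
    [0,0,-8],
    [0,0,-8],
    [0,0,-8],
    [0,0,-8],
    [0,0,-8],
    [0,0,-8],
    [0,0,-8],
    [0,0,-8],
    [0,0,-8],
    [0,0,-8],
    [0,0,-5],
  ],
  hand=[0.7,0.7,0.7,0.7,0.7,0.7,0.7,0.7,0.7,0.7,0.7,0.7],
)

```text
time: 20.4
tool_pos: [0.6013, -0.1642, 0.2399]
orientation: [2.161, 1.661, 0.411]
wrist_force: [0.2, 0.2, -3.6]
finger_gap: 0.435
grip_force: 81.0
```

```bash
python3 -c "
from h import *
delta(*ins(.165,-1))"
```

```text
t 20.4 turn [-1.200e-01 -5.000e-02 -8.991e+01] shift mm after turn [-0.8 13.5 -1.5] q [ 0.08  0.33  0.1   2.03  0.05  0.3  -0.14] F [ 0.2  0.2 -3.6] gap 0.435 grip 81.0
```

apply_moves(
  linear=[
    [0,0,0],
    [0,0,0],
    [0,0,0],
    [0,0,0],
    [0,0,0],
    [0,0,0],
    [0,0,0],
    [0,0,0],
    [0,0,0],
    [0,0,0],
    [0,0,0],
    [0,0,0],
  ],
  twist=[
    [0,0,-5],
    [0,0,-8],
    [0,0,-8],
    [0,0,-8],
    [0,0,-8],
    [0,0,-8],
    [0,0,-8],
    [0,0,-8],
    [0,0,-8],
    [0,0,-8],
    [0,0,-8],
    [0,0,-5],
  ],
  hand=[0.7,0.7,0.7,0.7,0.7,0.7,0.7,0.7,0.7,0.7,0.7,0.7],
)

```text
time: 21.9
tool_pos: [0.6012, -0.1644, 0.24]
orientation: [0.345, 2.635, -0.088]
wrist_force: [0.5, 0.5, -3.0]
finger_gap: 0.432
grip_force: 81.0
```

apply_moves(
  linear=[
    [0,0,0],
    [0,0,0],
    [0,0,0],
    [0,0,0],
    [0,0,0],
    [0,0,0],
    [0,0,0],
  ],
  twist=[
    [2,0,0],
    [3,0,0],
    [3,0,0],
    [3,0,0],
    [3,0,0],
    [1,0,0],
    [0,0,0],
  ],
  hand=[0.7,0.7,0.7,0.7,0.7,0.7,0.7],
)

```text
time: 22.78
tool_pos: [0.602, -0.1636, 0.2401]
orientation: [0.435, 2.626, -0.433]
wrist_force: [-0.0, -0.9, -2.6]
finger_gap: 0.436
grip_force: 80.9
```

```bash
python3 -c "
from h import *
delta(*ins(.0584,-1,roll=15))"
```

```text
t 22.77 turn [-0.01 -0.07 -0.04] shift mm after turn [106.3  26.3  -6.8] q [ 0.01  0.36 -0.01  2.01  0.84  0.52  0.56] F [-0.  -0.9 -2.6] gap 0.436 grip 80.9
```

apply_moves(
  linear=[
    [0.005,0.008,-0.003],
    [0.01,0.01,-0.0038],
    [0.015,0.0083,0],
    [0.015,0,0],
    [0.015,0,0],
    [0.015,0,0],
    [0.013,0,0],
    [0.005,0,0],
    [0,0,0],
    [0,0,0],
  ],
  twist=[
    [0,0,0],
    [0,0,0],
    [0,0,0],
    [0,0,0],
    [0,0,0],
    [0,0,0],
    [0,0,0],
    [0,0,0],
    [0,0,0],
    [0,0,0],
  ],
  hand=[0.7,0.7,0.7,0.7,0.7,0.7,0.7,0.7,0.7,0.7],
)

```text
time: 24.02
tool_pos: [0.5308, -0.116, 0.1969]
orientation: [0.435, 2.624, -0.434]
wrist_force: [-0.3, -0.1, -3.1]
finger_gap: 0.434
grip_force: 80.9
```

```bash
python3 -c "
from look import *
look('pics/w6.png',.0584,-1,L=.0616-.0032,r0=.017,r1=.017,taper=.015,roll=15)"
```

```text
t 24.02 turn [-0.02  0.03 -0.07] shift mm after turn [14.5 -0.3  0.3] q [-0.16  0.32  0.06  2.22  1.08  0.45  0.18] F [-0.3 -0.1 -3.1] gap 0.434 grip 80.9
```

View pics/w6.png

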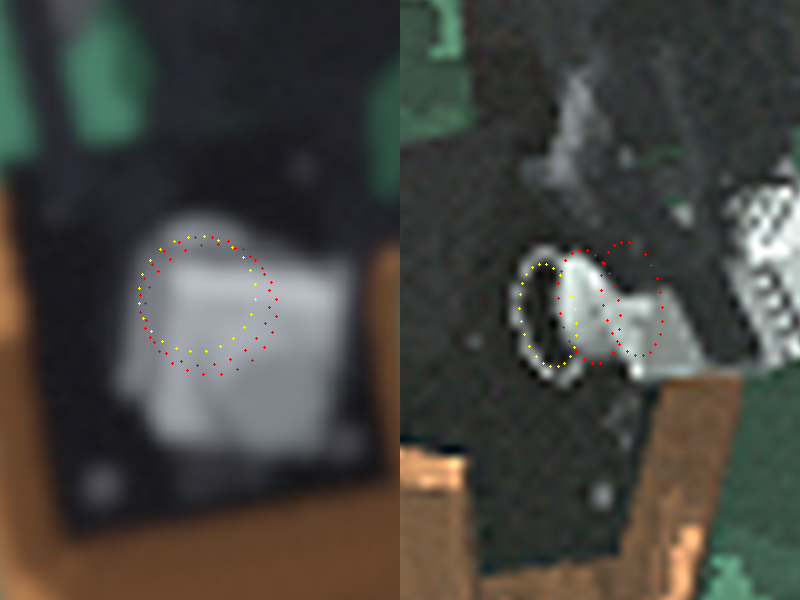

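The no-go tip (left edge at side (558,300)) matches its predicted circle and lies in line with the ring. I approach to contact.

apply_moves(
  linear=[
    [0.004,-0.0003,0.0003],
    [0.005,0,0],
    [0.003,0,0],
    [0,0,0],
    [0,0,0],
  ],
  twist=[
    [0,0,0],
    [0,0,0],
    [0,0,0],
    [0,0,0],
    [0,0,0],
  ],
  hand=[0.7,0.7,0.7,0.7,0.7],
)

```text
time: 24.75
tool_pos: [0.5203, -0.1137, 0.1909]
orientation: [0.435, 2.624, -0.434]
wrist_force: [2.4, -1.8, -2.3]
finger_gap: 0.438
grip_force: 80.7
```

apply_moves(
  linear=[
    [0.001,0,0],
    [0,0,0],
  ],
  twist=[
    [0,0,0],
    [0,0,0],
  ],
  hand=[0.7,0.7],
)

```text
time: 25.0
tool_pos: [0.5201, -0.1136, 0.191]
orientation: [0.435, 2.623, -0.434]
wrist_force: [4.4, -3.4, -0.9]
finger_gap: 0.437
grip_force: 80.7
```

apply_moves(
  linear=[
    [0.001,0,0],
    [0,0,0],
  ],
  twist=[
    [0,0,0],
    [0,0,0],
  ],
  hand=[0.7,0.7],
)

```text
time: 25.25
tool_pos: [0.52, -0.1136, 0.191]
orientation: [0.435, 2.621, -0.434]
wrist_force: [7.4, -3.9, -0.2]
finger_gap: 0.436
grip_force: 80.7
```

```bash
python3 -c "
from h import *
delta(*ins(.0584,-1,roll=15))"
```

```text
t 25.25 turn [-0.03  0.17 -0.09] shift mm after turn [2.  0.1 0.2] q [-0.18  0.32  0.08  2.26  1.13  0.44  0.11] F [ 7.4 -3.9 -0.2] gap 0.436 grip 80.7
```

apply_moves(
  linear=[
    [0.0007,0,0],
    [0,0,0],
    [0,0,0],
    [0,0,0],
    [0,0,0],
    [0,0,0],
    [0,0,0],
    [0,0,0],
    [0,0,0],
    [0,0,0],
  ],
  twist=[
    [0,0,0],
    [0,0,0],
    [0,0,0],
    [0,0,0],
    [0,0,0],
    [0,0,0],
    [0,0,0],
    [0,0,0],
    [0,0,0],
    [0,0,0],
  ],
  hand=[0.7,0.7,0.7,0.7,0.7,0.7,0.7,0.7,0.7,0.7],
)

```text
time: 26.5
tool_pos: [0.5199, -0.1135, 0.191]
orientation: [0.435, 2.62, -0.434]
wrist_force: [8.1, -5.8, 0.2]
finger_gap: 0.436
grip_force: 80.6
```

```bash
python3 - <<'E'
from arm import *
from station import bot
delta(*ins(.0604,-1,roll=15))
# plan return: retreat to d=.16, level, over mat
S,D=bot.camera_model("scene"),bot.camera_model("side")
q0=np.array(bot.observe()['qpos'])
Q=path(q0,[ins(d,-1,roll=15) for d in np.linspace(.06,.16,6)]+[ins(.16,-1,roll=x) for x in(10,5,0)])
R,p=ins(.16,-1)
az=np.arctan2(R[1,0],R[0,0]);tgt=np.array([.537,.165,.25]);print("az",np.degrees(az))
import h
K=[]
for w in np.linspace(0,1,6): K.append((R@Ro.from_euler('y',28*w,degrees=True).as_matrix(),p))
R2=K[-1][0];print("R2 z",R2[:,2].round(2))
p1=p+[0,0,.03]
for w in np.linspace(0,1,10): K.append((R2,p1+(tgt-p1)*w))
K.append((R2,[.537,.165,.16]));K.append((R2,[.537,.165,.079]))
F=path(Q[-1],K);print(F[-1].round(2),np.minimum(F-lo,hi-F).min(0).round(2))
E
```

```text
t 26.5 turn [-0.03  0.21 -0.11] shift mm after turn [-0.2  0.1  0.2] q [-0.18  0.32  0.08  2.26  1.14  0.44  0.11] F [ 8.1 -5.8  0.2] gap 0.436 grip 80.6
az 164.99996492347503
R2 z [-0. -0. -1.]
[-0.1   0.65 -0.41  1.93  0.41  0.65  0.55] [2.15 0.78 0.74 0.55 1.55 0.23 1.48]
```

No-go refused: about 10 N held for over 1 s with the tip still on the face. I retreat and level.

apply_moves(
  linear=[
    [-0.003,0,0],
    [-0.01,0,0],
    [-0.02,0,0],
    [-0.025,0,0],
    [-0.025,0,0],
    [-0.015,0,0],
    [-0.004,0,0],
    [0,0,0],
    [0,0,0],
  ],
  twist=[
    [0,0,0],
    [0,0,0],
    [0,0,0],
    [-2,0,0],
    [-4,0,0],
    [-4,0,0],
    [-3,0,0],
    [-2,0,0],
    [0,0,0],
  ],
  hand=[0.7,0.7,0.7,0.7,0.7,0.7,0.7,0.7,0.7],
)

```text
time: 27.62
tool_pos: [0.6035, -0.1374, 0.2364]
orientation: [0.351, 2.635, -0.088]
wrist_force: [-0.2, -0.1, -3.2]
finger_gap: 0.439
grip_force: 80.9
```

apply_moves(
  linear=[
    [0,0,-0.01],
    [0,0,-0.02],
    [0,0,-0.01],
    [0,0,0],
    [0,0,0],
    [0,0,0],
  ],
  twist=[
    [0,3,0],
    [0,7,0],
    [0,8,0],
    [0,7,0],
    [0,3,0],
    [0,0,0],
  ],
  hand=[0.7,0.7,0.7,0.7,0.7,0.7],
)

```text
time: 28.38
tool_pos: [0.5893, -0.1318, 0.2729]
orientation: [-0.412, -3.113, 0.002]
wrist_force: [0.3, 0.5, -4.3]
finger_gap: 0.434
grip_force: 80.9
```

```bash
python3 -c "
from h import *
delta(down(np.radians(165)),[.535,.169,.25])"
```

```text
t 28.38 turn [-0.08 -0.05 -0.06] shift mm after turn [130.3 276.5  22.9] q [ 0.43  0.47 -0.43  1.64  0.22  1.08  1.25] F [ 0.3  0.5 -4.3] gap 0.434 grip 80.9
```

apply_moves(
  linear=[
    [0.008,0.016,0],
    [0.014,0.03,0],
    [0.016,0.034,0],
    [0.016,0.034,0],
    [0.016,0.034,0],
    [0.016,0.034,0.003],
    [0.016,0.034,0.005],
    [0.014,0.03,0.005],
    [0.01,0.02,0.005],
    [0.0043,0.0105,0.005],
    [0,0,0],
    [0,0,0],
  ],
  twist=[
    [0,0,0],
    [0,0,0],
    [0,0,0],
    [0,0,0],
    [0,0,0],
    [0,0,0],
    [0,0,0],
    [0,0,0],
    [0,0,0],
    [0,0,0],
    [0,0,0],
    [0,0,0],
  ],
  hand=[0.7,0.7,0.7,0.7,0.7,0.7,0.7,0.7,0.7,0.7,0.7,0.7],
)

```text
time: 29.88
tool_pos: [0.5352, 0.1676, 0.2508]
orientation: [0.414, 3.114, -0.002]
wrist_force: [0.3, -0.1, -3.0]
finger_gap: 0.434
grip_force: 80.9
```

```bash
python3 -c "
from h import *
delta(down(np.radians(165)),[.535,.169,.082])"
```

```text
t 29.88 turn [-0.06  0.03 -0.13] shift mm after turn [  0.6   1.3 168.8] q [-0.03  0.44 -0.51  1.77  0.25  1.    0.68] F [ 0.3 -0.1 -3. ] gap 0.434 grip 80.9
```

apply_moves(
  linear=[
    [0,0,0.015],
    [0,0,0.03],
    [0,0,0.035],
    [0,0,0.035],
    [0,0,0.025],
    [0,0,0.015],
    [0,0,0.008],
    [0,0,0.004],
    [0,0,0],
    [0,0,0],
  ],
  twist=[
    [0,0,0],
    [0,0,0],
    [0,0,0],
    [0,0,0],
    [0,0,0],
    [0,0,0],
    [0,0,0],
    [0,0,0],
    [0,0,0],
    [0,0,0],
  ],
  hand=[0.7,0.7,0.7,0.7,0.7,0.7,0.7,0.7,0.7,0.7],
)

```text
time: 31.12
tool_pos: [0.5354, 0.1688, 0.0844]
orientation: [0.412, 3.113, 0.0]
wrist_force: [0.5, 0.4, -3.0]
finger_gap: 0.438
grip_force: 80.9
```

apply_moves(
  linear=[
    [0,0,0.0015],
    [0,0,0.001],
    [0,0,0],
  ],
  twist=[
    [0,0,0],
    [0,0,0],
    [0,0,0],
  ],
  hand=[0.7,0.7,0.7],
)

```text
time: 31.5
tool_pos: [0.535, 0.1686, 0.0812]
orientation: [-0.412, -3.114, 0.001]
wrist_force: [0.7, -0.2, -3.3]
finger_gap: 0.436
grip_force: 80.9
```

apply_moves(
  linear=[
    [0,0,0.001],
    [0,0,0.0005],
    [0,0,0],
  ],
  twist=[
    [0,0,0],
    [0,0,0],
    [0,0,0],
  ],
  hand=[0.7,0.7,0.7],
)

```text
time: 31.88
tool_pos: [0.535, 0.1686, 0.0796]
orientation: [-0.412, -3.114, 0.0]
wrist_force: [-1.0, -0.1, -3.0]
finger_gap: 0.439
grip_force: 80.9
```

apply_moves(
  linear=[
    [0,0,0.0008],
    [0,0,0],
  ],
  twist=[
    [0,0,0],
    [0,0,0],
  ],
  hand=[0.7,0.7],
)

```text
time: 32.12
tool_pos: [0.535, 0.1686, 0.0788]
orientation: [-0.412, -3.114, 0.001]
wrist_force: [-0.2, -0.4, -3.3]
finger_gap: 0.434
grip_force: 80.9
```

apply_moves(
  linear=[
    [0,0,0.0008],
    [0,0,0],
  ],
  twist=[
    [0,0,0],
    [0,0,0],
  ],
  hand=[0.7,0.7],
)

```text
time: 32.38
tool_pos: [0.535, 0.1686, 0.0787]
orientation: [0.412, 3.114, -0.001]
wrist_force: [-3.1, -1.4, 5.9]
finger_gap: 0.436
grip_force: 82.1
```

Landed at z = 0.0787, the same height as at the grasp. I open slowly and then rise.

apply_moves(
  linear=[
    [0,0,0],
    [0,0,0],
    [0,0,0],
    [0,0,0],
    [0,0,0],
    [0,0,0],
    [0,0,0],
  ],
  twist=[
    [0,0,0],
    [0,0,0],
    [0,0,0],
    [0,0,0],
    [0,0,0],
    [0,0,0],
    [0,0,0],
  ],
  hand=[0.55,0.5,0.4,0.3,0.1,0,0],
)

```text
time: 33.25
tool_pos: [0.535, 0.1686, 0.0781]
orientation: [-0.412, -3.114, 0.0]
wrist_force: [-0.2, 0.6, -0.3]
finger_gap: 0.998
grip_force: 0.0
```

apply_moves(
  linear=[
    [0,0,-0.005],
    [0,0,-0.015],
    [0,0,-0.03],
    [0,0,-0.04],
    [0,0,-0.04],
    [0,0,-0.03],
    [0,0,-0.01],
    [0,0,0],
    [0,0,0],
  ],
  twist=[
    [0,0,0],
    [0,0,0],
    [0,0,0],
    [0,0,0],
    [0,0,0],
    [0,0,0],
    [0,0,0],
    [0,0,0],
    [0,0,0],
  ],
  hand=[0,0,0,0,0,0,0,0,0],
)

```text
time: 34.38
tool_pos: [0.5345, 0.1683, 0.247]
orientation: [-0.412, -3.113, 0.002]
wrist_force: [0.1, 0.5, 0.0]
finger_gap: 1.001
grip_force: 0.0
```

```bash
python3 - <<'E'
from station import bot
import cv2
cv2.imwrite("pics/end.png",cv2.resize(bot.read_camera("wrist"),(800,600)));print(bot.observe()['finger_gap'])
E
```

```text
1.0026721309741238
```

View pics/end.png

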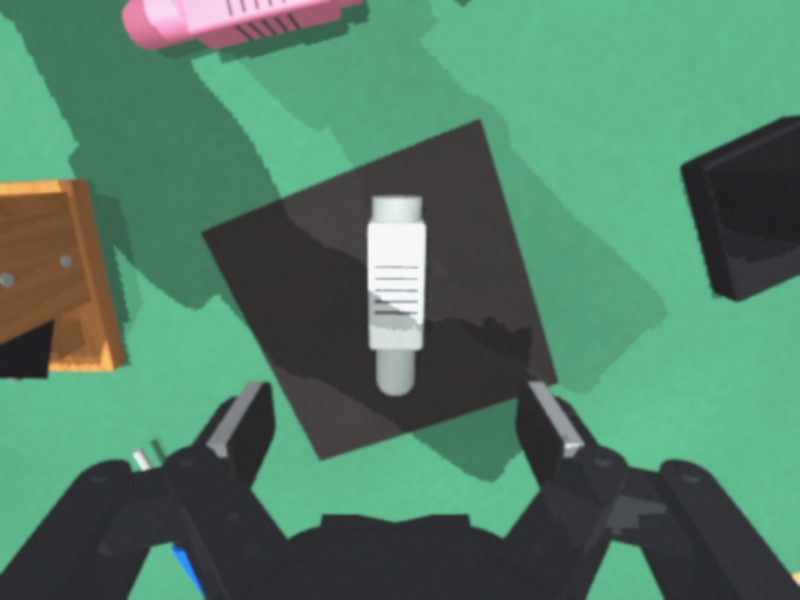

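The gauge lies flat near the mat's centre, at (397,290), and the gripper is open and clear of it. I hand in.

```bash
python3 -c "
from station import bot
print(bot.hand_in())"
```

```text
the job is handed in; nothing more can be done
None
```

The job is handed in (no verdict was returned): the go end went fully home, the no-go end was refused at about 10 N for over a second, and the gauge lies flat and released on the mat, about 34 s in all.

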